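# Lock the coil winder's spindle with its pin

### The arm

A 6-joint arm with a two-finger parallel gripper is mounted at the origin on the work surface. World frame = base frame: x ahead of the robot, y to its left, z up, the work surface at z = 0. Lengths are in m, angles in rad, forces in N, time in s.
With the tool pointing down it reaches from about 0.275 to 0.875 m from the base axis. Payload 12.5 kg.
Tool frame: the origin (TCP) lies at the very end of the fingers, on their centre line; the grasp point (between the pads) lies 19 mm behind it; x points along the fingers, y is the direction in which the jaws open and shut, and the axes are right-handed (so a half turn about x gives the same grasp; the last joint's range is limited). The gripper opens to 85 mm and grips with 20 to 120 N. Pads are 22 mm wide; open, the fingers measure 114 mm over their backs; the gripper's body (76 mm by 85 mm) begins 54 mm behind the grasp point. The pads swing forward as they close: fully open they stand 13 mm farther back than shut.
Start: joints at [1.214, 0.351, 1.652, -0, 1.139, -0.085], TCP at [0.148, 0.53, 0.231] pointing down, gripper open.
Joint ranges: [-2.75, 2.75], [-0.79, 2.1], [0.01, 2.65], [-1.57, 4.71], [0.07, 3.14], [-2.87, 2.87]. Speed limits (rad/s): [2.22, 2.22, 2.79, 3.14, 3.14, 3.14].

### API

Orientations are given as a 3x3 rotation matrix whose columns are the frame's x, y, z axes.
In Python, from bench import manip gives the robot as it stands. Calls block until the motion is done:
- manip.move_ptp(position, orientation): joint-space move of the TCP to a pose.
- manip.move_l(position, attitude=None, max_speed=0.15): straight line of the TCP; attitude=None keeps the orientation; max_speed is the mean speed in m/s.
- manip.move_j(angles): joint-space move.
- manip.set_gripper(opening, effort=None): opening from 0.0 (shut) to 1.0 (fully open); effort is the grip in N (None keeps the last); returns when the fingers have stopped.
- manip.dwell(seconds).
- manip.inverse_kinematics(position, orientation): joint angles nearest the present ones, or None.
- manip.grab_frame(name): name is "scene" or "top" or "wrist"; returns (picture, depth): 384x512x3 uint8, red, green, blue; 384x512 float32, m along the optical axis (not along the pixel's ray), 0 where there is no reading.
- manip.get_calibration(name): a dict with "camera_matrix" (3x3 intrinsics, pixels), "R" (3x3) and "t" (3): a world point X has camera coordinates R X + t. Camera axes: x right, y down, z forward; pixel columns grow to the right and rows downward; lengths in m; the calibration is good to about 2 mm. A picture is of the moment at which its call begins: read the wrist's pose just before it. get_calibration takes no time and is no camera call; for the wrist camera it gives the pose at the moment of the call.
A pose or a line that the arm cannot do raises manip.Unreachable and nothing moves.
- manip.sign_off(): hands the job in, once; it reports no verdict.
Trained networks look in the newest picture that a camera, given by its name, has taken for a name from the list of things; names that differ only in an ending like _2 or _b are one class to them, and where a whole thing is asked for, a point or a joint stands for the part that bears it (a point fixed in the world has none). Each returns a list of dicts, best first, with "confidence" (0 to 1); they miss things now and then, are a little off and sometimes report something else, mostly with a low value. They report only what shows in the picture. A call takes as long as a camera call.
- manip.look_for(camera, name): "at" ([x, y, z] in m, in world coordinates, good to about 4 mm: the middle of the surface that is visible of it).
Readings, each from a call of its own:
- manip.current_time(): time.
- manip.current_qpos(): joint angles.
- manip.current_joint_vel(): joint speeds.
- manip.current_joint_torque(): joint torques, N m.
- manip.current_ee_pos(): TCP position.
- manip.current_tcp_rot(): TCP orientation.
- manip.current_force(): force on the tool from outside, world axes, zero at the start.
- manip.current_ft_torque(): the same for the moment, N m.
- manip.current_grip_width(): opening from 0.0 (shut) to 1.0 (fully open).
Only numpy, scipy, OpenCV 4.12 (cv2) and the standard library are available. Lean on these libraries where they do the work, as an engineer would, in place of code of your own. Each camera call takes 0.05 s, during which the arm holds its last target.

### The job

Lock the coil winder on the bench so that its bobbin can be changed: turn the spindle by its red-gripped crank until the crank arm is level, pointing towards the robot's side, so that the hidden cross-hole in the spindle stands upright. Then take the long pin with the orange knob from the wooden rack, push it down through the hole in the winder's yellow top until it is fully home through the spindle, and let go.

Things in the scene. Friction and masses are not known exactly. Their poses are not given: they have to be found in the camera images.
- winder: Green coil winder fixed to the bench. Origin: centre of its 130 x 130 mm base's underside, z up; yaw within 20 deg. Yellow top block, 72 (x) x 88 (y) mm, top 116 mm high; above the origin a vertical 22 mm square hole, 45-deg funnel to 42 mm at the top. Inside, spindle 44 mm thick along own y, 70 mm high, with a 24 mm cross-hole. Crank on the -y side, copper bobbin out to y = +110 mm.
- crank (a joint): Spindle and crank angle, rad: 0 = crank arm level, pointing along the winder's -x (towards the robot), cross-hole vertical; positive = raised (1.57 = straight up). Starts at 0.7 to 1.4. Range -0.6 to 1.75; no stop or click at 0; friction (2 to 3 N at the grip) keeps it where it is left. A pin passes within about 10 deg of 0.
- crank_grip (a point): Centre of the crank's red round grip, 18 mm thick, 46 mm long, lying along the winder's y, free to spin on its rod (its axes spin too: use the position only). Circles at radius 75 mm about the spindle axis; with the crank level it is at x -75, y -85, z 70 mm in the winder's frame. Crank arm on its +y side, other end free.
- lock_pin: Pin upright in any of 3 sockets, 75 mm apart, 30 mm deep, of a wooden rack (70 x 220 x 45 mm). Origin: its tip; z towards the knob. From the tip: steel shank 14 mm thick to 80 mm (round end), collar 32 mm thick to 85 mm, orange knob 22 mm thick to 127 mm. 110 to 230 g. Home: collar in the funnel, tip 31 mm above the bench. The shorter black- and blue-knobbed pins are not for this job.

How it is judged:
On the way:
1. the crank is level (within 17 degrees) before the pin is brought to the winder (value of joint crank between -0.3 and 0.3 rad and horizontal distance between lock_pin and winder above 0.06 m), for 0.2 s.
At the end, for the whole second after the job is handed in: The orange-knobbed pin stands through the winder's top and its spindle: tip within 14 mm of the hole's axis and less than 43 mm above the bench (out below the spindle), pin within 11 degrees of upright, at rest and released, the crank still level within 17 degrees (value of joint crank between -0.3 and 0.3 rad and z of lock_pin in the frame of winder between 0.015 and 0.043 m and horizontal distance between lock_pin and winder below 0.014 m and angle between lock_pin's own z axis and vertical below 0.2 rad and linear speed of lock_pin below 0.02 m/s); the robot touches nothing.
It also fails if it takes over 54 s, if anything falls off the work surface, if the arm or the gripper's body presses on something with over 40 N, if the wrist force passes 120 N, or if a joint passes its speed limit or range.

## Working session

There is one attempt and no reset: what is moved stays moved. The work goes in short steps, each a Python script; the robot and the scene stay as the last script left them, time stands still between calls to the robot, and variables do not carry over. Pictures are saved under pics/ and viewed, and the job is handed in when it is done.

```bash
ls; mkdir -p pics
python3 - <<'E'
from bench import manip
import cv2,numpy as np
print(manip.current_time())
for c in ("scene","top"):
    im,d=manip.grab_frame(c); cv2.imwrite(f"pics/{c}0.png",im[:,:,::-1]); np.savez(f"pics/{c}0.npz",im=im,d=d,**manip.get_calibration(c))
    for n in ("winder","crank","crank_grip","lock_pin"):
        for r in manip.look_for(c,n)[:3]: print(c,n,np.round(r["at"],3),round(r["confidence"],2))
print(manip.current_time(), manip.current_tcp_rot().round(3) if hasattr(manip.current_tcp_rot(),'round') else manip.current_tcp_rot())
E
```

```text
pics
0.0
scene winder [0.63  0.204 0.082] 0.73
scene crank [0.604 0.252 0.09 ] 0.85
scene crank_grip [0.598 0.105 0.148] 0.47
scene crank_grip [0.628 0.203 0.081] 0.31
scene lock_pin [ 0.546 -0.157  0.103] 0.56
top winder [0.587 0.18  0.096] 0.9
top crank [0.592 0.249 0.092] 0.79
top crank_grip [0.591 0.098 0.15 ] 0.68
top lock_pin [0.589 0.181 0.096] 0.65
top lock_pin [ 0.539 -0.158  0.129] 0.52
0.5 [[-0.     0.268  0.963]
 [-0.     0.963 -0.268]
 [-1.    -0.    -0.   ]]
```

View pics/scene0.png

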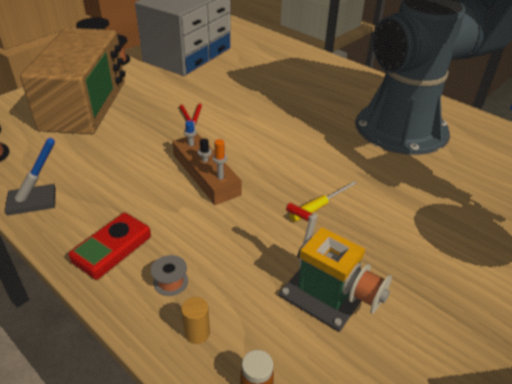

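View pics/top0.png

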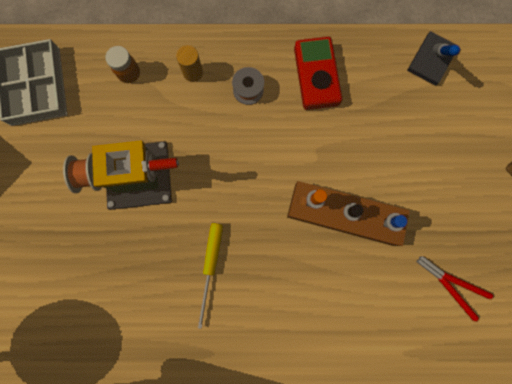

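The scene view shows the winder near (330,270) with its crank almost upright and the red grip at (298,212). The orange-knobbed pin at (219,150) is in the near socket of the rack. In the top view the hole is at (119,163), the grip at (163,164) and the orange knob at (318,198). Next I'll segment them in both views.

```bash
cat > h.py <<'E'
import numpy as np,cv2
def cloud(d,K,R,t):
    v,u=np.indices(d.shape); c=np.stack([(u-K[0,2])/K[0,0]*d,(v-K[1,2])/K[1,1]*d,d],-1)
    return (c-t)@R   # R^T (c-t)
def load(f):
    z=np.load(f); return z['im'],z['d'],z['camera_matrix'],z['R'],z['t']
def hsv(im): return cv2.cvtColor(im,cv2.COLOR_RGB2HSV).astype(int)
def near(P,c,r): return np.hypot(P[...,0]-c[0],P[...,1]-c[1])<r
def masks(im,d,P):
    H=hsv(im); h,s,v=H[...,0],H[...,1],H[...,2]; ok=d>0
    W=near(P,(.6,.18),.16)&ok
    yel=W&(h>18)&(h<32)&(s>170)&(v>110)
    red=W&((h<6)|(h>174))&(s>170)&(v>70)&(P[...,2]>.03)
    org=ok&near(P,(.54,-.157),.05)&(h>6)&(h<17)&(s>200)&(v>120)&(P[...,2]>.07)
    return yel,red,org
E
python3 - <<'E'
from h import *
for c in ("scene","top"):
    im,d,K,R,t=load(f"pics/{c}0.npz"); P=cloud(d,K,R,t)
    print(c,"cam at",(-R.T@t).round(3))
    for n,m in zip(("yel","red","org"),masks(im,d,P)):
        Q=P[m]; print(n,len(Q),Q.min(0).round(3),np.median(Q,0).round(3),Q.max(0).round(3))
        if n=="yel":
            zt=np.percentile(Q[:,2],90); T=Q[abs(Q[:,2]-zt)<.006]; print(" top z",np.median(T[:,2]).round(4),cv2.minAreaRect((T[:,:2]*1000).astype(np.float32)))
        if n=="red":
            a=Q-Q.mean(0); print(" axis",np.linalg.svd(a,full_matrices=False)[2][0].round(3),Q.mean(0).round(4))
E
```

```text
scene cam at [1.123 0.47  0.739]
yel 1363 [ 0.456  0.077 -0.003] [0.61  0.193 0.114] [0.643 0.234 0.14 ]
 top z 0.1145 ((602.949462890625, 186.35586547851562), (74.54125213623047, 89.29296875), 6.206984519958496)
red 165 [0.59 0.08 0.14] [0.599 0.101 0.148] [0.605 0.123 0.152]
 axis [ 0.103 -0.995  0.012] [0.5984 0.1013 0.1477]
org 133 [ 0.53  -0.169  0.106] [ 0.545 -0.154  0.13 ] [ 0.552 -0.148  0.143]
top cam at [ 0.459 -0.049  0.728]
yel 1490 [ 0.563  0.138 -0.001] [0.604 0.188 0.117] [0.679 0.289 0.12 ]
 top z 0.1167 ((603.8806762695312, 185.56051635742188), (72.98563385009766, 88.5385971069336), 6.5337395668029785)
red 247 [0.585 0.076 0.137] [0.593 0.1   0.151] [0.604 0.125 0.155]
 axis [-0.104  0.994 -0.028] [0.5933 0.0993 0.1506]
org 148 [ 0.532 -0.172  0.112] [ 0.541 -0.161  0.142] [ 0.552 -0.151  0.145]
```

Both views agree: the winder is at about (0.603, 0.186), yaw ≈ 6.3°, crank ≈ 1.3 rad. I'll go above the grip and check from the wrist camera.

```bash
cat >> h.py <<'E'
W0=np.array([.6034,.186]); YAW=np.radians(6.3)
def w2w(x,y,z=0,W=W0,yaw=YAW):
    c,s=np.cos(yaw),np.sin(yaw); return np.array([W[0]+c*x-s*y,W[1]+s*x+c*y,z])
def down(a):  # jaw direction angle
    y=np.array([np.cos(a),np.sin(a),0]); x=np.array([0,0,-1.]); return np.stack([x,y,np.cross(x,y)],1)
def shot(manip,name):
    cal=manip.get_calibration("wrist"); im,d=manip.grab_frame("wrist"); cv2.imwrite(f"pics/{name}.png",im[:,:,::-1]); np.savez(f"pics/{name}.npz",im=im,d=d,**cal)
    return im,d,cloud(d,cal["camera_matrix"],cal["R"],cal["t"])
E
python3 - <<'E'
from bench import manip
from h import *
p=w2w(-.04,-.092,.33)
for a in (YAW,YAW+np.pi): print(manip.inverse_kinematics(p,down(a)), manip.inverse_kinematics([.543,-.16,.25],down(np.radians(70)+a-YAW)))
a=YAW
manip.move_ptp(p,down(a))
im,d,P=shot(manip,"w1")
for n,m in zip(("yel","red","org"),masks(im,d,P)):
    Q=P[m]
    if len(Q)<20: continue
    print(n,len(Q),Q.min(0).round(3),np.median(Q,0).round(3),Q.max(0).round(3))
    if n=="yel":
        T=Q[abs(Q[:,2]-.116)<.006]; print(np.median(T[:,2]).round(4),cv2.minAreaRect((T[:,:2]*1000).astype(np.float32)))
for n in("winder","crank_grip"):
    for r in manip.look_for("wrist",n)[:2]: print(n,np.round(r["at"],3),round(r["confidence"],2))
print(manip.current_time(),manip.current_qpos(),manip.get_calibration("wrist")["R"],-manip.get_calibration("wrist")["R"].T@manip.get_calibration("wrist")["t"])
E
```

```text
[ 7.57303395e-02  3.28829849e-01  1.43751504e+00 -4.44089210e-16
  1.37524777e+00 -3.42254034e-02] [-3.68786111e-01  3.61596412e-01  1.58767362e+00 -4.44089210e-16
  1.19232262e+00 -1.59051659e+00]
None [-3.68786111e-01  3.61596412e-01  1.58767362e+00 -4.44089210e-16
  1.19232262e+00  1.55107607e+00]
yel 3581 [0.563 0.138 0.114] [0.602 0.191 0.116] [0.644 0.233 0.12 ]
0.1162 ((603.6109008789062, 185.77879333496094), (71.67254638671875, 87.68597412109375), 6.612691879272461)
red 614 [0.585 0.077 0.142] [0.595 0.1   0.151] [0.619 0.123 0.412]
winder [0.598 0.193 0.106] 0.58
2.8667 [ 7.68140742e-02  3.28856602e-01  1.43762026e+00  4.14028349e-05
  1.37520943e+00 -3.42148508e-02] [[ 9.93692543e-01  1.12136796e-01  6.85166212e-04]
 [ 1.07274395e-01 -9.52349279e-01  2.85522423e-01]
 [ 3.26700872e-02 -2.83648002e-01 -9.58371784e-01]] [0.56640155 0.16270779 0.47261855]
```

View pics/w1.png

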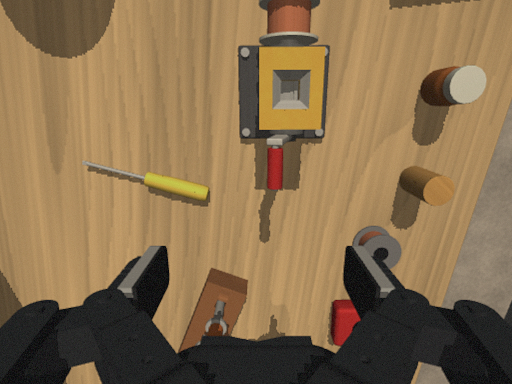

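The wrist view shows the yellow top around (291,88) and the red grip at (275,168). It agrees with the fixed cameras: winder (0.6036, 0.1858), yaw 6.6°, grip top at z ≈ 0.152, so the angle is ≈ 1.32. Grasping the grip and following the arc.

```bash
sed -i 's/^W0=.*/W0=np.array([.6036,.1858]); YAW=np.radians(6.5)/' h.py
python3 - <<'E'
from bench import manip
from h import *
yg=-.090
def g(th,dz=0): return w2w(-.075*np.cos(th),yg,.070+.075*np.sin(th)-.019+dz)
o=down(YAW); th0=1.325
manip.move_ptp(g(th0,.06),o)
manip.move_l(g(th0),max_speed=.12)
manip.set_gripper(0.0,30)
print("width",manip.current_grip_width(),manip.current_time(),manip.current_force())
for th in np.linspace(th0,0,9)[1:]:
    manip.move_l(g(th),max_speed=.1); print(round(th,2),np.round(manip.current_force(),1))
print(manip.current_grip_width(),manip.current_time())
shot(manip,"w2")
im,d=manip.grab_frame("scene"); cv2.imwrite("pics/scene1.png",im[:,:,::-1])
E
```

```text
width 0.20001990960689447 4.7833 [-0.86402642 -0.19103478  3.8567334 ]
1.16 [-4.2 -1.7  6.3]
0.99 [-6.2 -1.9  5.7]
0.83 [-7.2 -1.3  4.3]
0.66 [-7.8 -2.3  2.3]
0.5 [-6.9 -1.8  0.6]
0.33 [-6.6 -1.4 -0.3]
0.17 [-8.  -2.2 -1.1]
0.0 [-7.3 -3.4 -3.2]
0.1964133287521824 6.9833
```

View pics/scene1.png

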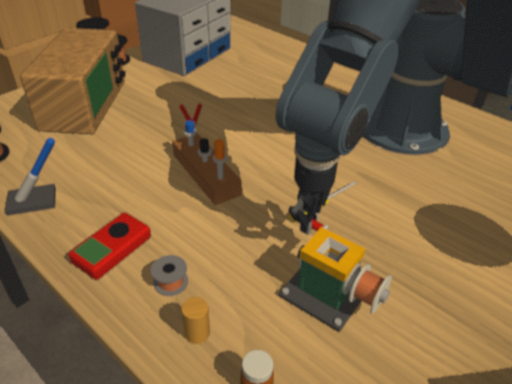

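The crank now points at the robot, with the gripper on it at (315,215). Releasing and measuring the angle.

Run:
```python
from bench import manip
from h import *
manip.set_gripper(0.5)
p=manip.current_ee_pos(); 
manip.move_l(np.array(p)+[0,0,.12],max_speed=.25)
def an(tag,im,d,P):
    m=masks(im,d,P)[1]&near(P,w2w(-.075,-.085),.045); Q=P[m]
    if len(Q)<20: return print(tag,"none")
    c=(Q.min(0)+Q.max(0))/2; rel=c[:2]-W0; C,S=np.cos(YAW),np.sin(YAW)
    print(tag,len(Q),"winder xy",(C*rel[0]+S*rel[1]).round(4),(-S*rel[0]+C*rel[1]).round(4),"ztop",np.percentile(Q[:,2],[50,90,97]).round(4))
an("wrist",*shot(manip,"w3"))
manip.move_ptp([.50,-.08,.33],down(np.radians(70)))
for c in("scene","top"):
    im,d=manip.grab_frame(c); cal=manip.get_calibration(c); np.savez(f"pics/{c}2.npz",im=im,d=d,**cal); cv2.imwrite(f"pics/{c}2.png",im[:,:,::-1])
    an(c,im,d,cloud(d,cal["camera_matrix"],cal["R"],cal["t"]))
im,d,P=shot(manip,"w4")
for r in manip.look_for("wrist","lock_pin")[:3]: print(np.round(r["at"],3),round(r["confidence"],2))
Q=P[masks(im,d,P)[2]]; print(len(Q),Q.min(0),Q.max(0),np.median(Q,0))
print(manip.current_time(),manip.current_qpos())
```

```text
wrist 1030 winder xy -0.0749 -0.0845 ztop [0.0777 0.0791 0.0795]
scene 135 winder xy -0.0724 -0.0837 ztop [0.0757 0.0778 0.0789]
top none
[ 0.534 -0.156  0.115] 0.95
3 [ 0.53262352 -0.1567517   0.1038456 ] [ 0.5445448  -0.15116498  0.11854934] [ 0.53861967 -0.15180842  0.11540867]
9.625 [-2.49969171e-01  1.83215204e-01  1.62719315e+00  1.65653889e-05
  1.33205888e+00 -1.47181038e+00]
```

View pics/w4.png

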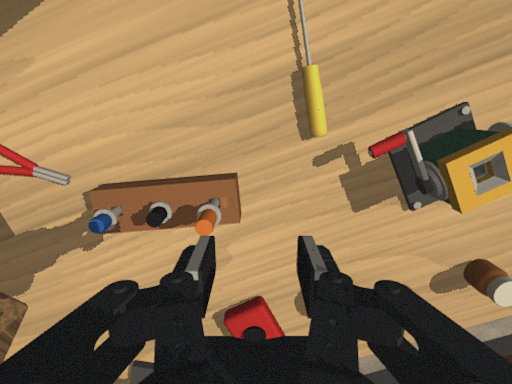

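View pics/w3.png

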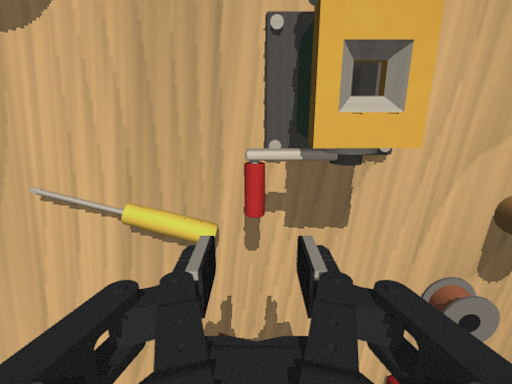

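w3 shows the crank arm level at (290,155) and the grip at (255,190), with the spindle's cross-hole open through the funnel at (370,75). The grip top measures 0.079, as expected for level. w4 shows the orange knob at (207,220). Now two wrist views of the pin with the jaws across the rack.

Run:
```python
from bench import manip
from h import *
a=np.radians(-16); o=down(a)
pts=[]
for i,dx in enumerate((.03,-.03)):
    manip.move_ptp([.541+dx,-.16,.27],o)
    im,d,P=shot(manip,f"p{i}"); m=masks(im,d,P)[2]; Q=P[m]
    n,l,st,ce=cv2.connectedComponentsWithStats(m.astype(np.uint8)); k=1+np.argmax(st[1:,4])
    Q=P[l==k]; zt=np.percentile(Q[:,2],97); T=Q[Q[:,2]>zt-.004]
    print(len(Q),"px",ce[k].round(1),"ztop",zt.round(4),"top c",((T.min(0)+T.max(0))/2).round(4),T.mean(0).round(4),len(T),"extent",(T.max(0)-T.min(0)).round(4))
    v,u=np.nonzero((l==k)&(P[...,2]>zt-.004)); pts.append((u.mean(),v.mean(),manip.get_calibration("wrist")))
A=[]
for u,v,c in pts:
    Pm=c["camera_matrix"]@np.c_[c["R"],c["t"]]; A+= [u*Pm[2]-Pm[0], v*Pm[2]-Pm[1]]
X=np.linalg.svd(np.array(A))[2][-1]; print("triangulated",(X[:3]/X[3]).round(4))
for r in manip.look_for("wrist","lock_pin")[:2]: print(np.round(r["at"],3),round(r["confidence"],2))
print(manip.current_time())
```

```text
1 px [231. 178.] ztop 0.1066 top c [ 0.5471 -0.1527  0.1066] [ 0.5471 -0.1527  0.1066] 1 extent [0. 0. 0.]
1 px [289. 165.] ztop 0.1187 top c [ 0.5484 -0.1537  0.1187] [ 0.5484 -0.1537  0.1187] 1 extent [0. 0. 0.]
triangulated [ 0.5491 -0.1514  0.1214]
[ 0.539 -0.152  0.132] 0.61
11.3917
```

View pics/p1.png

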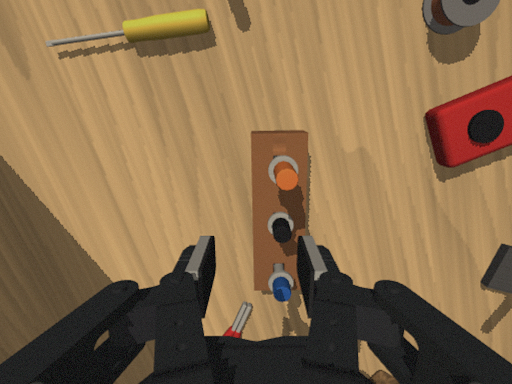

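p1 shows the rack vertical in the image with the orange knob top at (287,177). The jaws line up across the rack. My colour mask was too strict, so I'll redo it offline.

Run:
```python
from h import *
A=[]
for i in (0,1):
    im,d,K,R,t=load(f"pics/p{i}.npz"); P=cloud(d,K,R,t); H=hsv(im)
    if i: print(H[177,287],H[170,280],P[177,287])
    m=(d>0)&near(P,(.541,-.157),.035)&(P[...,2]>.092)&(H[...,1]>150)&(H[...,0]<20)&(H[...,2]>90)
    Q=P[m]; zt=np.percentile(Q[:,2],95); mt=m&(P[...,2]>zt-.005); T=P[mt]; v,u=np.nonzero(mt)
    Pm=K@np.c_[R,t]; uc,vc=(u.min()+u.max())/2,(v.min()+v.max())/2; A+=[uc*Pm[2]-Pm[0],vc*Pm[2]-Pm[1]]
    print(m.sum(),len(T),zt.round(4),((T.min(0)+T.max(0))/2).round(4),T.mean(0).round(4),(T.max(0)-T.min(0)).round(4),uc,vc)
    c=(d>0)&near(P,(.541,-.157),.03)&(P[...,2]>.09)&(P[...,2]<.104); T=P[c]; 
    print(" collar",len(T),((T.min(0)+T.max(0))/2).round(4),(T.max(0)-T.min(0)).round(4), np.median(T[:,2]).round(4))
X=np.linalg.svd(np.array(A))[2][-1]; print((X[:3]/X[3]).round(4))
```

```text
540 391 0.1428 [ 0.5417 -0.1616  0.1408] [ 0.5419 -0.1611  0.1417] [0.0208 0.021  0.0058] 225.5 196.5
 collar 281 [ 0.5416 -0.1612  0.0992] [0.0314 0.0308 0.0095] 0.0999
[ 12 187 198] [ 12 193 161] [ 0.54246805 -0.15892431  0.1430337 ]
528 401 0.1429 [ 0.5407 -0.1629  0.2061] [ 0.5414 -0.161   0.1424] [0.0224 0.0239 0.1357] 286.0 218.0
 collar 278 [ 0.5415 -0.1592  0.0999] [0.0315 0.0269 0.008 ] 0.1
[ 0.5417 -0.1605  0.2001]
```

The depth views agree: knob axis at (0.5416, -0.1612), collar top 0.100, knob top 0.1428, so the tip is at 0.015–0.016. Grasping and lifting.

Run:
```python
from bench import manip
from h import *
A=[]
for i in (0,1):
    im,d,K,R,t=load(f"pics/p{i}.npz"); P=cloud(d,K,R,t); H=hsv(im)
    m=near(P,(.541,-.157),.035)&(P[...,2]>.137)&(P[...,2]<.15)&(H[...,1]>150)&(H[...,0]<20)&(H[...,2]>90)
    v,u=np.nonzero(m); Pm=K@np.c_[R,t]; A+=[u.mean()*Pm[2]-Pm[0],v.mean()*Pm[2]-Pm[1]]
X=np.linalg.svd(np.array(A))[2][-1]; X=X[:3]/X[3]; print("tri",X.round(4))
assert np.linalg.norm(X-[.5416,-.1612,.142])<.006
p=np.array([.5416,-.1612,.105]); o=down(np.radians(-16))
manip.set_gripper(0.6)
manip.move_ptp(p+[0,0,.07],o); manip.move_l(p,max_speed=.12)
manip.set_gripper(0.0,70); print("w",manip.current_grip_width(),np.round(manip.current_force(),1))
manip.move_l(p+[0,0,.03],max_speed=.08); print(np.round(manip.current_force(),1))
manip.move_l(p+[0,0,.17],max_speed=.2); print(manip.current_grip_width(),np.round(manip.current_force(),1))
shot(manip,"l1")
for c in("scene","top"):
    im,d=manip.grab_frame(c); cal=manip.get_calibration(c); np.savez(f"pics/{c}3.npz",im=im,d=d,**cal)
    cv2.imwrite(f"pics/{c}3.png",im[:,:,::-1])
print(manip.current_time(),manip.current_ee_pos())
```

```text
tri [ 0.5416 -0.1614  0.1398]
w 0.23817932673373954 [-1.3  0.1  6.6]
[ 0.1 -0.2 -2.1]
0.23630021191971742 [ 0.2  0.4 -2.6]
14.7667 [ 0.54112718 -0.16103628  0.27355601]
```

```bash
python3 -c "
import cv2
a=cv2.imread('pics/scene3.png'); cv2.imwrite('pics/scene3c.png',cv2.resize(a[40:220,120:340],None,fx=3.3,fy=3.3))"
```

```text
(no output)
```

View pics/scene3c.png

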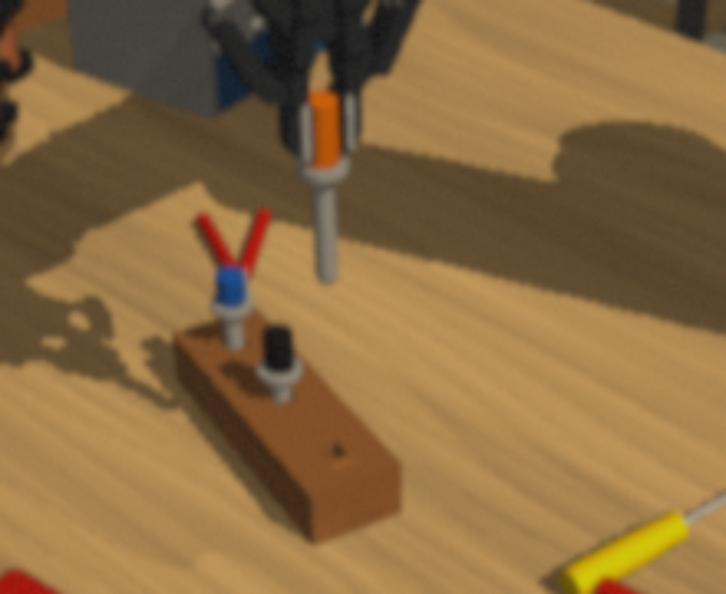

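View pics/l1.png

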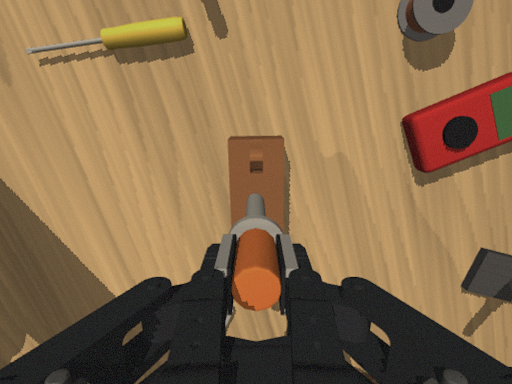

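The pin is held upright (scene crop: knob (323,130), tip (327,280)) and its socket is empty. Moving over the winder, then descending while watching the force.

```bash
python3 - <<'E'
from bench import manip
from h import *
o=down(np.radians(-16)+YAW*0)
hx,hy=W0
manip.move_ptp([hx,hy,.275],o); manip.dwell(.2)
e=np.array(manip.current_ee_pos()); print(e.round(4))
off=np.array([hx,hy])-e[:2]; q=np.array([hx,hy])+off
im,d,P=shot(manip,"i0")
im,d=manip.grab_frame("scene"); cv2.imwrite("pics/scene4.png",im[:,:,::-1])
manip.move_l([*q,.215],max_speed=.1); 
f0=np.array(manip.current_force())
for z in np.arange(.205,.1215,-.01):
    manip.move_l([*q,z],max_speed=.07); f=np.array(manip.current_force())-f0
    print(round(z,3),np.round(f,1),np.round(manip.current_ee_pos(),4))
    if f[2]>15 or np.hypot(*f[:2])>20: print("stop"); break
print(manip.current_time())
im,d=manip.grab_frame("scene"); cv2.imwrite("pics/scene5.png",im[:,:,::-1])
E
python3 -c "
import cv2
for i in (4,5):
    a=cv2.imread(f'pics/scene{i}.png'); cv2.imwrite(f'pics/scene{i}c.png',cv2.resize(a[120:340,230:430],None,fx=2.7,fy=2.7))"
```

```text
[0.6038 0.1848 0.2751]
0.205 [1.2 0.7 1.1] [0.6032 0.1867 0.2046]
0.195 [0.7 0.5 1.8] [0.6031 0.1868 0.1944]
0.185 [1.4 1.3 0.7] [0.6031 0.1867 0.1844]
0.175 [0.1 0.6 1.1] [0.6031 0.1867 0.1744]
0.165 [-0.2  0.4  0. ] [0.6031 0.1867 0.1644]
0.155 [0.  1.4 0.7] [0.6031 0.1867 0.1544]
0.145 [0.2 0.9 1.1] [0.6031 0.1867 0.1444]
0.135 [0.  0.9 1.1] [0.6031 0.1868 0.1344]
0.125 [0.4 0.7 0.3] [0.603  0.1867 0.1244]
19.7667
```

View pics/scene5c.png

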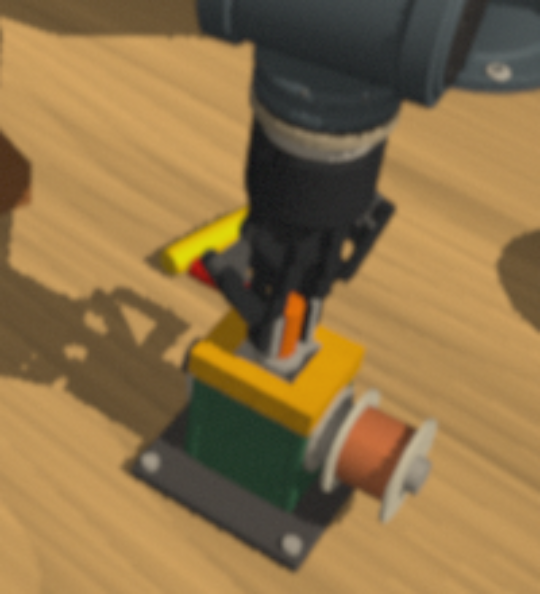

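The pin is in the funnel with no resistance. Lowering the last few millimetres, releasing, retreating and checking.

```bash
python3 - <<'E'
from bench import manip
from h import *
e=np.array(manip.current_ee_pos()); q=[e[0],e[1]]
for z in (.1225,.1205):
    manip.move_l([*q,z],max_speed=.03); print(np.round(manip.current_force(),1),np.round(manip.current_ee_pos(),4))
    if manip.current_force()[2]>12: break
manip.set_gripper(0.5); manip.dwell(.3)
e=np.array(manip.current_ee_pos())
manip.move_l(e+[0,0,.12],max_speed=.15); manip.dwell(.2)
im,d,P=shot(manip,"f0"); 
for r in manip.look_for("wrist","lock_pin")[:2]: print(np.round(r["at"],3),round(r["confidence"],2))
H=hsv(im)
m=near(P,W0,.03)&(H[...,1]>150)&(H[...,0]<17)&(H[...,2]>90)&(P[...,2]>.105)&(P[...,2]<.18)
Q=P[m]; zt=np.percentile(Q[:,2],95); T=Q[Q[:,2]>zt-.004]; print("knob top",len(T),zt.round(4),T.mean(0).round(4))
m=masks(im,d,P)[1]&near(P,w2w(-.075,-.085),.045)&(P[...,2]<.14); Q=P[m]; print("grip",len(Q),np.percentile(Q[:,2],[50,97]).round(4) if len(Q) else 0)
manip.move_ptp([.50,.0,.33],down(np.radians(-16)))
for c in("scene","top"):
    im,d=manip.grab_frame(c); cal=manip.get_calibration(c); P=cloud(d,cal["camera_matrix"],cal["R"],cal["t"]); H=hsv(im)
    cv2.imwrite(f"pics/{c}6.png",im[:,:,::-1])
    m=near(P,W0,.03)&(H[...,1]>150)&(H[...,0]<16)&(H[...,2]>90)&(P[...,2]>.12); Q=P[m]; 
    if len(Q)>5: zt=np.percentile(Q[:,2],95); T=Q[Q[:,2]>zt-.004]; print(c,"knob top",len(T),zt.round(4),T.mean(0).round(4))
    m=masks(im,d,P)[1]&near(P,w2w(-.075,-.085),.045); Q=P[m]; print(c,"grip",len(Q),np.percentile(Q[:,2],[50,97]).round(4) if len(Q) else 0)
print(manip.current_time())
E
python3 -c "
import cv2
a=cv2.imread('pics/scene6.png'); cv2.imwrite('pics/scene6c.png',cv2.resize(a[120:340,230:430],None,fx=2.7,fy=2.7))"
```

```text
[-1.  -0.1 -1.6] [0.6032 0.1868 0.1225]
[-2.6 -1.8  6.5] [0.6036 0.1868 0.1214]
[0.6   0.194 0.145] 0.9
[0.539 0.092 0.076] 0.48
knob top 525 0.1584 [0.6026 0.1858 0.1573]
grip 484 [0.0775 0.0795]
scene knob top 102 0.1566 [0.6034 0.1867 0.1554]
scene grip 134 [0.0756 0.079 ]
top grip 0 0
23.2333
```

View pics/scene6c.png

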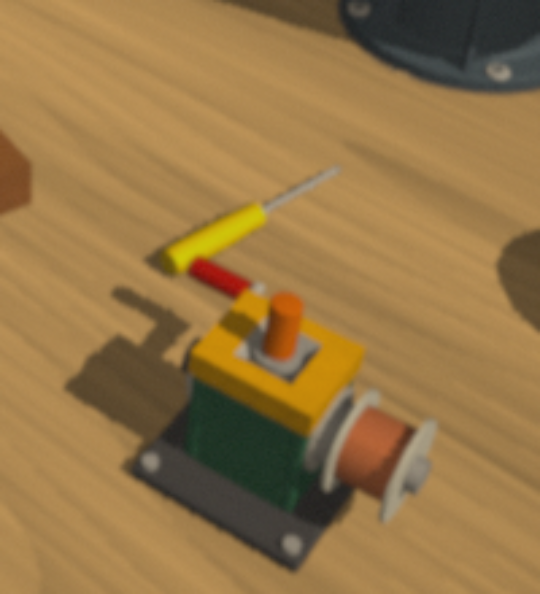

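View pics/f0.png

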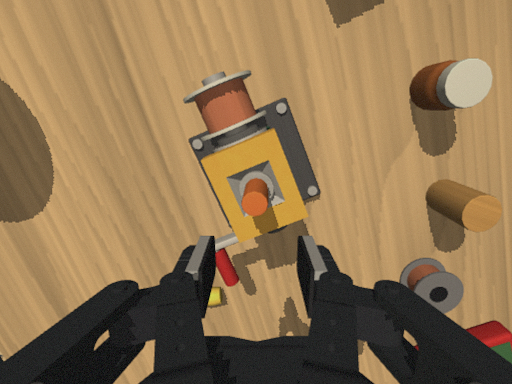

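The knob top is at 0.157–0.158, and fully home is 0.031 + 0.127 = 0.158. It sits within 1–2 mm of the hole's axis, and the crank is still level. Handing in.

```bash
python3 -c "
from bench import manip
print(manip.sign_off(), manip.current_time())"
```

```text
the job is handed in; nothing more can be done
the job is handed in; nothing more can be done
```

I turned the crank from about 1.32 rad to level by its red grip and let go. Then I took the orange-knobbed pin from the rack, pushed it down through the yellow top and the spindle, released it and handed the job in at about 23 s of the 54 s allowed.

Last checks before handing in:
- **Pin depth:** the knob top stood at z 0.158 m in the wrist view and 0.157 m in the scene view. Fully home is 0.158 m, so the tip is about 31 mm above the bench.
- **Pin position:** the knob was within about 1 mm of the hole's axis in both views, and it looked upright.
- **Crank:** the top of the grip was at z 0.079 m, which is what level should give, both before and after the pin went in.
- **Forces:** the highest tool force I read was about 9 N, taken between moves. It was 7 N when the pin's collar touched the funnel. The arm was clear of everything at hand-in.

Checks that failed or disagreed:
- **Top camera:** it gave no crank or pin reading in the later checks. I did not look into why.
- **Pin detection:** the network reported `lock_pin` once at the winder before the pin was there, and again with low confidence near the crank grip at the end. I ignored both.
- **Colour mask:** my first mask for the orange knob was too strict, so I redid it from the same pictures before grasping.

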